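Stand the tipped cedar box in the ratchet clamp and pump it snug

TASK

The freshly glued tall cedar striker box has tipped over against the fixed jaw of the bench clamp: stand it upright on its foot in the lane, close in front of the fixed jaw, and let go of it. Then pump the clamp's trigger until the sprung pad touches the box, pull on until the pad's spring is pushed in about half-way, and finish while still holding the trigger there, since the pressure is lost when it is released. Never press the spring in almost all the way (that crushes the box), move the jaw by its trigger only, and leave the other things where they are.

Things in the scene. Friction and masses are not known exactly. Their poses are not given: they have to be found in the camera images.
- cedar_box_center (a point): Centre of the loose tall cedar box, 38 mm (its x) by 40 mm (its y) by 110 mm tall (its z, from foot to top), about 0.16 kg. It starts tipped about 0.55 rad towards the fixed jaw, standing on its lower foot edge in the lane and leaning on the jaw's top edge (the jaw is 50 mm high); its x axis stays parallel to the clamp's x, and its two x faces are free for a grasp near the top.
- lane_seat (a point): Point on the lane floor (12 mm above the table) where the centre of the upright box's foot belongs: 20 mm from the face of the fixed jaw, so that the box just touches it. Fixed to the clamp: y points along the clamp bar from the fixed jaw to the sliding jaw and the trigger, x across the bar, z up. The lane floor is 56 mm wide between two 6 mm high brass rails; the fixed jaw is 44 mm wide (x) and 50 mm high.
- pad_face (a point): Centre of the face of the sprung rubber pad on the sliding jaw, 44 mm wide and 40 mm high, looking along -y of lane_seat at the box. The pad starts 60 to 90 mm from where the box's near face will be.
- pad (a joint): How far the pad's spring is pushed in, m: 0 free, 0.022 solid; 1 N per mm. At the end 0.004 to 0.016 is right; above 0.0185 the box is crushed.
- jaw (a joint): Travel of the sliding jaw towards the fixed jaw, m (0 wide open to 0.115). It carries the pad and a toothed bar, tooth pitch 7 mm, and stays where it is by a friction of 3 N only, so a stronger pad pressure pushes it back when the trigger is released.
- jaw_top (a point): Middle of the top of the sliding jaw's steel block (44 by 14 mm, its top 66 mm above the table), behind the pad.
- trigger (a joint): Angle of the trigger lever, rad: 0 released (leaning 0.25 rad away from the fixed jaw), 0.52 fully pulled towards the fixed jaw (leaning 0.27 rad towards it). A spring (about 2 to 4 N at the grip) brings it back. Pulling moves the pawl 52 mm per rad (27 mm in a full stroke), and with it the jaw once it has caught a tooth; on the way back the pawl slips over the teeth and the jaw stays. A hard final pull takes about 10 N.
- trigger_grip (a point): Centre of the trigger's round rubber grip bar, 18 mm in diameter and 70 mm long, lying along the clamp's x, 132 mm above the table, on a 9 mm thin stem in its middle. It moves on an arc of 100 mm radius about trigger_pivot, towards -y of lane_seat when pulled. The bar may turn between the fingers.
- trigger_pivot (a point): The lever's hinge axis (along the clamp's x), 35 mm above the table, 190 mm along +y from lane_seat, fixed to the clamp.
- onyx_disc: Bystander: black round disc, 64 mm across, 20 mm high; origin under its centre.
- acrylic_striker: Bystander: violet disc, 41 mm across, 9 mm high; origin under its centre.
- queen_coin: Bystander: silver disc, 32 mm across, 8 mm high; origin under its centre.
- light_man: Bystander: pale wooden disc, 32 mm across, 8 mm high; origin under its centre.
- dark_man: Bystander: dark wooden disc, 32 mm across, 8 mm high; origin under its centre.
- other_box: Bystander: squat cedar box, 52 by 52 by 75 mm high; origin under its centre.
- polish_jar: Bystander: amber jar, 52 mm across, 60 mm high; origin under its centre.
There are look-alikes about, which are no part of the job. What is shaped like the part that bears cedar_box_center but turquoise or yellow is not meant.

How it is judged:
On the way, in this order (a step that is already met when the one before it is completed fails the run):
1. the cedar box stands upright in the lane close to the fixed jaw, let go (angle between cedar_box_center's own z axis and vertical below 0.1 rad and x of cedar_box_center in the frame of lane_seat between -0.012 and 0.012 m and y of cedar_box_center in the frame of lane_seat between -0.012 and 0.02 m and z of cedar_box_center in the frame of lane_seat between 0.05 and 0.06 m and contact force between the fingers and cedar_box below 0.1 N), for 0.2 s.
2. the pad has been pumped against the box with the trigger pulled (value of joint pad above 0.002 m and value of joint trigger above 0.03 rad and contact force between pad and cedar_box above 1 N), for 0.1 s.
At the end, for the whole second after the job is handed in: The fingers hold the trigger pulled (over 0.03 rad, over 1 N on it); the pad's spring is pushed in 4 to 16 mm and bears on the box with over 3 N; the box stands upright (within 0.1 rad) on the lane floor, its foot within 12 mm of the seat across the lane and 6 mm along it, untouched by the robot (angle between cedar_box_center's own z axis and vertical below 0.1 rad and x of cedar_box_center in the frame of lane_seat between -0.012 and 0.012 m and y of cedar_box_center in the frame of lane_seat between -0.012 and 0.006 m and z of cedar_box_center in the frame of lane_seat between 0.05 and 0.06 m and value of joint pad between 0.004 and 0.016 m and contact force between pad and cedar_box above 3 N and contact force between the fingers and trigger above 1 N and value of joint trigger above 0.03 rad and contact force between each of the arm, the fingers and cedar_box below 0.1 N and linear speed of cedar_box below 0.02 m/s); the arm keeps its last pose, push and grip.
It fails at once if the pad's spring is pressed in almost all the way (over 18.5 mm): box crushed (value of joint pad above 0.0185 m).
It fails at once if the robot pushes the sliding jaw or its pad directly with over 4 N (contact force between any of the fingers, the arm and jaw above 4 N).
It fails at once if a bystander is moved by more than 20 mm (distance of any of onyx_disc, acrylic_striker, queen_coin, light_man, dark_man, other_box, polish_jar from where it was at the start of the episode above 0.02 m).
It also fails if it takes over 67 s, if anything falls off the work surface, if the arm or the gripper's body presses on something with over 40 N, if the wrist force passes 120 N, or if a joint passes its speed limit or range.

ROBOT

A 7-joint arm with a two-finger parallel gripper is mounted at the origin on the work surface. World frame = base frame: x ahead of the robot, y to its left, z up, the work surface at z = 0. Lengths are in m, angles in rad, forces in N, time in s.
With the tool pointing down it reaches from about 0.425 to 1.025 m from the base axis. Payload 9.4 kg.
Tool frame: the origin (TCP) lies at the very end of the fingers, on their centre line; the grasp point (between the pads) lies 19 mm behind it; z points along the fingers, y is the direction in which the jaws open and shut (so a half turn about z gives the same grasp; the last joint's range is limited). The gripper opens to 85 mm and grips with 20 to 120 N. Pads are 22 mm wide; open, the fingers measure 114 mm over their backs; the gripper's body (76 mm by 85 mm) begins 54 mm behind the grasp point. The pads swing forward as they close: fully open they stand 13 mm farther back than shut.
Start: joints at [-1.343, 0.599, -0.003, 1.599, 0.002, 0.943, -0.08], TCP at [0.218, 0.692, 0.231] pointing down, gripper open.
Joint ranges: [-2.57, 2.57], [-0.35, 1.97], [-1.29, 1.29], [0.11, 2.56], [-1.05, 4.19], [0.11, 1.86], [-2.63, 2.63]. Speed limits (rad/s): [2.22, 2.22, 3.01, 3.01, 3.14, 3.14, 3.14].

INTERFACE

Orientations are given as a 3x3 rotation matrix whose columns are the frame's x, y, z axes.
In Python, from bench import sense, capture, camera_params, finish_job, outline_of, tip_of gives the robot as it stands.
- The arm moves only by the tool step_arm, never from a script. Its argument "motion" is one flat list of numbers, 4 for each row, row after row: the shift along the tool's x, y, z in units of 0.4 m (1.0 is 0.4 m), then the turn about the tool's z in units of pi rad (1.0 is pi rad). A call has 1 to 20 rows; each row shifts and turns the commanded pose from where the row before left it, along the tool's axes as they then stand; what a row does not reach is not made up. A row lasts 1/12 s, in which the tool goes at most 41.7 mm and 7.16 degrees, less where a joint would pass 70% of its speed; a pose out of reach is approached as far as the arm can. A call with a number of a shift or a turn outside -1 to 1 is refused whole. A call with a gripper value outside its range is refused whole. "fingers" is the closure in counts, from 0 (fully open) to 255 (shut), set as the call begins (left out, the last holds). The fingers move at their own pace and stop on an object; "squeeze" is the grip in N (left out, the last holds). Time passes only in rows, so rows that do not move let the fingers close. It gives the time, the measured TCP pose, the force and the opening at its end, in the units of the state.
- sense(): the state, without advancing time (a new reading comes with each control period).
- capture(name): name is "side" or "top"; returns (picture, depth): 420x560x3 uint8, red, green, blue; 420x560 float32, m along the optical axis (not along the pixel's ray), 0 where there is no reading.
- camera_params(name): a dict with "camera_matrix" (3x3 intrinsics, pixels), "world_to_cam" (4x4, takes a point from world to camera coordinates). Camera axes: x right, y up, looking along -z (the intrinsics and any distortion apply to the point x, -y, -z); pixel columns grow to the right and rows downward; lengths in m; the calibration is good to about 2 mm. A picture is of the moment at which its call begins. camera_params takes no time and is no camera call.
- finish_job(): hands the job in, once; it reports no verdict.
Trained networks look in the newest picture that a camera, given by its name, has taken for a name from the list of things; names that differ only in an ending like _2 or _b are one class to them, and where a whole thing is asked for, a point or a joint stands for the part that bears it (a point fixed in the world has none). Each returns a list of dicts, best first, with "score" (0 to 1); they miss things now and then, are a little off and sometimes report something else, mostly with a low value. They report only what shows in the picture. A call takes as long as a camera call. They do not tell look-alikes from the thing itself.
- outline_of(camera, target): "mask" (420x560 bool, what is visible of it) and "centre" ([row, column] in pixels, amid what is visible of it).
- tip_of(camera, target): "centre" ([row, column] in pixels: a listed point, or the origin of a listed thing).
The state is a dict: "clock": time; "joint_pos": joint angles; "qvel": joint speeds; "joint_efforts": joint torques, N m; "position": TCP position; "tcp_rot": TCP orientation; "force": force on the tool from outside, world axes, zero at the start; "torque": the same for the moment, N m; "finger_gap": opening from 0.0 (shut) to 1.0 (fully open).
Only numpy, scipy, OpenCV 4.12 (cv2) and the standard library are available. Lean on these libraries where they do the work, as an engineer would, in place of code of your own. Each camera call takes 0.05 s, during which the arm holds its last target.

## Working session

There is one attempt and no reset: what is moved stays moved. The work goes in short steps, Python scripts to look and compute and a tool call to move; the robot and the scene stay as the last step left them, time stands still between calls to the robot, and variables do not carry over. Pictures are saved under pics/ and viewed, and the job is handed in when it is done.

Besides the shell and the picture viewer there is one more tool, called after "Request:" by a JSON object that holds its "method" and its "body", one argument or row to a line. step_arm: Moves the arm, as the interface text tells. Shifts and turns lie within -1 to 1; 1 stands for 0.4 m of shift or pi rad of turn. Its arguments: {"type":"object","properties":{"motion":{"type":"array","items":{"type":"number"}},"fingers":{"type":"number"},"squeeze":{"type":"number"}},"required":["motion"]}

```bash
ls; mkdir -p pics; cat > h.py <<'E'
import numpy as np, cv2
from bench import *
def w(cam,r,c,d):
    p=camera_params(cam);K=np.array(p["camera_matrix"]);M=np.array(p["world_to_cam"])
    x=(c-K[0,2])/K[0,0]*d;y=(r-K[1,2])/K[1,1]*d
    return (np.linalg.inv(M)@np.array([x,-y,-d,1]))[:3]
def cloud(cam,depth):
    p=camera_params(cam);K=np.array(p["camera_matrix"]);M=np.array(p["world_to_cam"])
    r,c=np.mgrid[0:420,0:560];d=depth
    P=np.stack([(c-K[0,2])/K[0,0]*d,-(r-K[1,2])/K[1,1]*d,-d,np.ones_like(d)],-1)
    return (P@np.linalg.inv(M).T)[...,:3]
def px(cam,P):
    p=camera_params(cam);K=np.array(p["camera_matrix"]);M=np.array(p["world_to_cam"])
    q=M@np.append(P,1); return K[1,1]*-q[1]/-q[2]+K[1,2],K[0,0]*q[0]/-q[2]+K[0,2]
E
python3 - <<'E'
from h import *
for n in("side","top"):
    im,d=capture(n);cv2.imwrite(f"pics/{n}0.png",im[...,::-1]);np.save(f"{n}0.npy",d);p=camera_params(n)
    print(n,{k:np.round(v,3).tolist() if not isinstance(v,str) else v for k,v in p.items()})
print(sense())
E
```

```text
pics
side {'camera_matrix': [[476.685, 0.0, 271.018], [0.0, 476.685, 210.06], [0.0, 0.0, 1.0]], 'world_to_cam': [[0.695, -0.719, 0.018, -0.43], [0.531, 0.53, 0.661, -0.316], [-0.485, -0.45, 0.75, -0.743], [0.0, 0.0, 0.0, 1.0]]}
top {'camera_matrix': [[452.916, 0.0, 278.572], [0.0, 452.916, 217.764], [0.0, 0.0, 1.0]], 'world_to_cam': [[-0.009, -1.0, 0.015, -0.068], [0.996, -0.008, 0.094, -0.521], [-0.094, 0.016, 0.995, -0.931], [0.0, 0.0, 0.0, 1.0]]}
{'clock': 0.1, 'joint_pos': array([-1.34271149,  0.60005174, -0.00255808,  1.60007733,  0.00178727,
        0.94291627, -0.07981493]), 'qvel': array([ 1.74206089e-03, -3.95304562e-03,  2.24867172e-03, -2.75143123e-03,
       -6.04160384e-04, -2.25524211e-03,  3.99730881e-05]), 'joint_efforts': array([ 4.63688324e-03, -7.77986670e+01,  1.56924617e+00, -2.58620721e+01,
        1.25427620e-02,  5.47662421e-03,  1.43860262e-05]), 'position': array([0.21743239, 0.69116232, 0.23048852]), 'tcp_rot': array([[-9.53926040e-01,  3.00041674e-01, -3.23133190e-04],
       [ 3.00041825e-01,  9.53924999e-01, -1.41394652e-03],
       [-1.15998052e-04, -1.44575388e-03, -9.99998948e-01]]), 'force': array([0.4743333, 0.2179862, 1.5166748]), 'torque': array([ 0.0376164 ,  0.0345    , -0.02502738]), 'finger_gap': 1.0002638993975572}
```

View pics/side0.png

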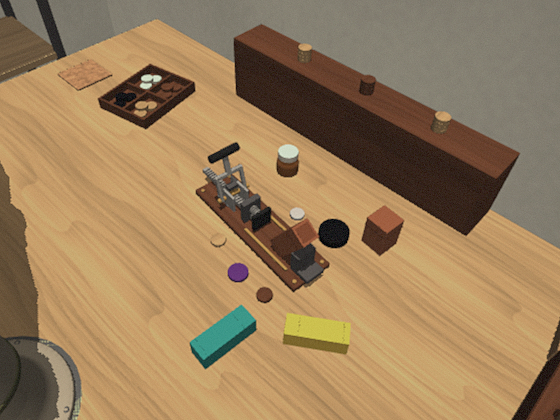

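View pics/top0.png

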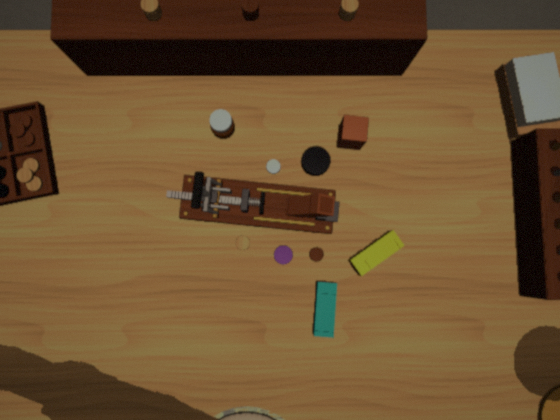

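```bash
python3 - <<'E'
from h import *
a=cv2.imread("pics/side0.png")[130:300,180:350];b=cv2.imread("pics/top0.png")[160:245,155:350]
cv2.imwrite("pics/c1.png",cv2.resize(a,None,fx=3.5,fy=3.5,interpolation=2));cv2.imwrite("pics/c2.png",cv2.resize(b,None,fx=4,fy=4,interpolation=2))
for n in("side","top"):
    for t in ["cedar_box_center","lane_seat","pad_face","jaw_top","trigger_grip","trigger_pivot"]:
        D=np.load(n+"0.npy")
        for o in tip_of(n,t)[:3]:
            r,c=o["centre"];d=D[int(round(r)),int(round(c))];print(n,t,round(o["score"],2),np.round([r,c],1),np.round(w(n,r,c,d),3))
E
```

```text
side cedar_box_center 0.94 [333.7 224.4] [ 0.328 -0.171  0.04 ]
side cedar_box_center 0.93 [237.4 290.8] [ 0.518 -0.143  0.103]
side cedar_box_center 0.88 [335.1 316.6] [ 0.434 -0.283  0.039]
side lane_seat 0.56 [257.3 289.4] [ 0.536 -0.13   0.011]
side lane_seat 0.44 [293.  263.7] [ 0.444 -0.149  0.007]
side pad_face 0.74 [220.7 260.4] [ 0.545 -0.04   0.04 ]
side jaw_top 0.67 [197.9 247.4] [0.575 0.029 0.032]
side trigger_grip 0.83 [153.6 223.2] [0.556 0.074 0.14 ]
side trigger_pivot 0.87 [193.4 233.3] [0.56  0.056 0.036]
top cedar_box_center 0.78 [310.9 325.2] [ 0.327 -0.166  0.038]
top cedar_box_center 0.74 [204.6 308.5] [ 0.538 -0.13   0.099]
top cedar_box_center 0.6 [255.2 375.7] [ 0.439 -0.272  0.042]
top lane_seat 0.9 [212.  304.6] [ 0.524 -0.122  0.094]
top pad_face 0.61 [203.2 262.1] [ 0.547 -0.038  0.061]
top pad_face 0.34 [253.3 281.1] [ 0.445 -0.077  0.011]
top jaw_top 0.78 [198.8 245.2] [ 0.555 -0.005  0.07 ]
top trigger_grip 0.63 [188.9 195.6] [0.564 0.083 0.143]
top trigger_pivot 0.83 [198.9 216.3] [0.556 0.055 0.059]
top trigger_pivot 0.56 [256.7 282.7] [ 0.438 -0.081  0.009]
top trigger_pivot 0.41 [242.9 240.7] [0.468 0.009 0.007]
```

View pics/c1.png

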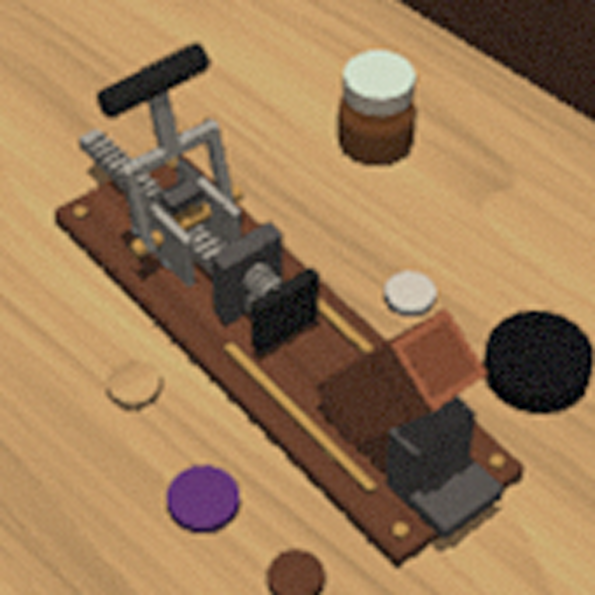

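View pics/c2.png

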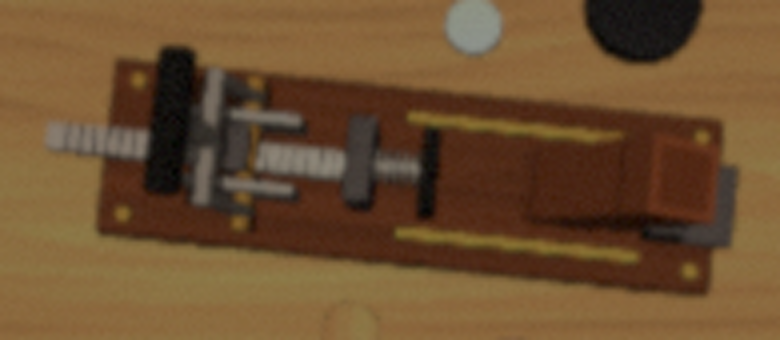

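```bash
python3 - <<'E'
from h import *
D=np.load("top0.npy");C=cloud("top",D)
def onz(cam,r,c,z):
    a=w(cam,r,c,.3);b=w(cam,r,c,1.);t=(z-a[2])/(b[2]-a[2]);return a+t*(b-a)
off=(160,155)
Q=[onz("top",y/4+off[0],x/4+off[1],.012) for x,y in [(118,60),(722,120),(98,235),(708,295)]]
Q=np.array(Q);print(Q.round(4))
d=(Q[0]-Q[1]+Q[2]-Q[3]);print("yaw of y axis",np.arctan2(-d[0],d[1]))
# screws
S=np.array([onz("top",y/4+off[0],x/4+off[1],.013) for x,y in [(138,80),(702,136),(122,214),(689,270)]]);print(S.round(4));d=(S[0]-S[1]+S[2]-S[3]);print(np.arctan2(-d[0],d[1]))
# rails
for x,y in [(410,117),(620,137),(398,233),(636,258)]: print("rail",onz("top",y/4+off[0],x/4+off[1],.018).round(4))
for n in("side","top"):
    C=cloud(n,np.load(n+"0.npy"))
    m=(C[...,2]>.11)&(abs(C[...,0]-.56)<.08)&(C[...,1]>.03)&(C[...,1]<.13)
    P=C[m];print(n,"grip",len(P),P.mean(0).round(4),P.min(0).round(3),P.max(0).round(3))
    if len(P)>5:
        u,s,v=np.linalg.svd((P-P.mean(0)));print(v[0].round(3))
    im=cv2.imread(f"pics/{n}0.png")
    m=(C[...,2]>.02)&(abs(C[...,0]-.53)<.05)&(C[...,1]>-.22)&(C[...,1]<-.09)
    for z0 in np.arange(.02,.13,.01):
        P=C[m&(C[...,2]>=z0)&(C[...,2]<z0+.01)]
        if len(P): print(n,round(z0,3),len(P),P.min(0).round(3),P.max(0).round(3))
E
```

```text
[[ 0.6151  0.129   0.012 ]
 [ 0.5803 -0.1958  0.012 ]
 [ 0.5207  0.1386  0.012 ]
 [ 0.486  -0.1863  0.012 ]]
yaw of y axis -0.10655601095684308
[[ 0.604   0.118   0.013 ]
 [ 0.5716 -0.1847  0.013 ]
 [ 0.5317  0.1258  0.013 ]
 [ 0.4994 -0.1763  0.013 ]]
-0.10672531089819513
rail [ 0.5821 -0.028   0.018 ]
rail [ 0.5706 -0.1401  0.018 ]
rail [ 0.52   -0.0213  0.018 ]
rail [ 0.5057 -0.1476  0.018 ]
side grip 345 [0.5608 0.0778 0.1341] [0.528 0.069 0.11 ] [0.599 0.092 0.143]
[-0.99   0.138 -0.013]
side 0.02 389 [ 0.509 -0.202  0.02 ] [ 0.558 -0.092  0.03 ]
side 0.03 122 [ 0.514 -0.173  0.03 ] [ 0.556 -0.091  0.04 ]
side 0.04 134 [ 0.514 -0.174  0.04 ] [ 0.559 -0.091  0.05 ]
side 0.05 135 [ 0.514 -0.174  0.05 ] [ 0.56  -0.096  0.06 ]
side 0.06 238 [ 0.515 -0.174  0.06 ] [ 0.56  -0.102  0.07 ]
side 0.07 68 [ 0.518 -0.159  0.07 ] [ 0.561 -0.11   0.08 ]
side 0.08 57 [ 0.517 -0.163  0.08 ] [ 0.556 -0.114  0.09 ]
side 0.09 72 [ 0.516 -0.172  0.09 ] [ 0.553 -0.121  0.1  ]
side 0.1 164 [ 0.516 -0.18   0.1  ] [ 0.557 -0.129  0.11 ]
side 0.11 239 [ 0.516 -0.175  0.11 ] [ 0.557 -0.134  0.12 ]
side 0.12 138 [ 0.519 -0.158  0.12 ] [ 0.558 -0.14   0.128]
top grip 378 [0.5636 0.0806 0.1382] [0.529 0.07  0.11 ] [0.599 0.092 0.145]
[-0.994  0.109  0.001]
top 0.02 182 [ 0.509 -0.201  0.02 ] [ 0.577 -0.091  0.028]
top 0.03 23 [ 0.515 -0.16   0.03 ] [ 0.562 -0.09   0.04 ]
top 0.04 69 [ 0.515 -0.168  0.04 ] [ 0.563 -0.092  0.05 ]
top 0.05 71 [ 0.516 -0.158  0.05 ] [ 0.562 -0.094  0.06 ]
top 0.06 104 [ 0.515 -0.168  0.06 ] [ 0.562 -0.101  0.07 ]
top 0.07 68 [ 0.519 -0.153  0.07 ] [ 0.561 -0.107  0.08 ]
top 0.08 77 [ 0.519 -0.151  0.08 ] [ 0.559 -0.112  0.09 ]
top 0.09 87 [ 0.518 -0.164  0.09 ] [ 0.559 -0.119  0.1  ]
top 0.1 145 [ 0.517 -0.179  0.1  ] [ 0.558 -0.125  0.11 ]
top 0.11 222 [ 0.518 -0.175  0.11 ] [ 0.558 -0.132  0.12 ]
top 0.12 174 [ 0.519 -0.162  0.12 ] [ 0.558 -0.136  0.129]
```

```bash
cat >> h.py <<'E'
A=.1066
YH=np.array([np.sin(A),np.cos(A),0]);XH=np.array([np.cos(A),-np.sin(A),0])
def st(C): return np.stack([C@XH-.5505,C@YH+.0743,C[...,2]],-1)  # ~lane_seat frame (z world)
E
python3 - <<'E'
from h import *
for n in("side","top"):
    C=st(cloud(n,np.load(n+"0.npy")))
    X,Y,Z=C[...,0],C[...,1],C[...,2]
    def rep(name,m):
        P=C[m]; 
        print(n,name,len(P),*( [np.percentile(P[:,i],[2,50,98]).round(4).tolist() for i in range(3)] if len(P) else []))
    rep("fixjaw low",(abs(X)<.03)&(Y<-.02)&(Y>-.08)&(Z>.022)&(Z<.058))
    rep("fixjaw top",(abs(X)<.03)&(Y<-.015)&(Y>-.06)&(Z>.058)&(Z<.066))
    rep("box top",(abs(X)<.03)&(Y<.02)&(Y>-.08)&(Z>.075))
    rep("pad",(abs(X)<.03)&(Y>.06)&(Y<.105)&(Z>.025)&(Z<.1))
    rep("jawtop",(abs(X)<.03)&(Y>.085)&(Y<.16)&(Z>.06)&(Z<.1))
    rep("frame",(abs(X)<.05)&(Y>.15)&(Y<.2)&(Z>.06)&(Z<.12))
    rep("grip",(abs(X)<.05)&(Y>.18)&(Y<.24)&(Z>.125)&(Z<.2))
    # end part of grip
    rep("board",(abs(X)<.06)&(Y>-.09)&(Y<.27)&(Z>.008)&(Z<.016))
    for lo in np.arange(.06,.24,.01):
        m=(abs(X)<.03)&(Y>lo)&(Y<lo+.01); print(round(lo,3),np.percentile(Z[m],[50,98]).round(3),end=";")
    print()
E
```

```text
side fixjaw low 503 [-0.0217, -0.0037, 0.0218] [-0.066, -0.0396, -0.0228] [0.0223, 0.0259, 0.057]
side fixjaw top 201 [-0.0209, -0.0028, 0.0224] [-0.0393, -0.0313, -0.0197] [0.0584, 0.0618, 0.0645]
side box top 705 [-0.0196, -0.0106, 0.0182] [-0.0446, -0.0236, 0.0106] [0.0772, 0.1109, 0.1256]
side pad 272 [-0.0212, -0.0008, 0.0226] [0.0903, 0.0927, 0.0998] [0.0262, 0.0465, 0.06]
side jawtop 144 [-0.0205, -0.0002, 0.0206] [0.0957, 0.1285, 0.137] [0.0601, 0.0651, 0.0681]
side frame 124 [-0.0323, -0.0022, 0.0337] [0.1912, 0.1976, 0.1998] [0.0602, 0.0773, 0.0909]
side grip 305 [-0.0332, -0.0023, 0.0334] [0.2064, 0.2108, 0.2221] [0.1269, 0.1375, 0.1419]
side board 2679 [-0.0465, -0.0238, 0.0465] [-0.0561, 0.083, 0.2613] [0.0088, 0.0118, 0.0151]
0.06 [0.012 0.018];0.07 [0.012 0.018];0.08 [0.012 0.02 ];0.09 [0.038 0.06 ];0.1 [0.019 0.057];0.11 [0.044 0.054];0.12 [0.049 0.067];0.13 [0.063 0.067];0.14 [0.012 0.014];0.15 [0.011 0.028];0.16 [0.03  0.054];0.17 [0.031 0.055];0.18 [0.039 0.06 ];0.19 [0.057 0.09 ];0.2 [0.104 0.139];0.21 [0.139 0.142];0.22 [0.03  0.139];0.23 [0.013 0.035];
top fixja
[... 365 characters left out ...]
13]
top jawtop 168 [-0.0195, 0.0011, 0.0218] [0.0941, 0.1299, 0.1375] [0.0602, 0.0664, 0.07]
top frame 92 [-0.0315, 0.0009, 0.0338] [0.1892, 0.1968, 0.1999] [0.0601, 0.0721, 0.0903]
top grip 361 [-0.0322, 0.0012, 0.0351] [0.2071, 0.2144, 0.2241] [0.1318, 0.1397, 0.144]
top board 3607 [-0.0455, -0.0139, 0.0481] [-0.0494, 0.107, 0.2659] [0.0092, 0.0126, 0.0156]
0.06 [0.013 0.02 ];0.07 [0.013 0.021];0.08 [0.013 0.02 ];0.09 [0.056 0.061];0.1 [0.014 0.054];0.11 [0.013 0.055];0.12 [0.05 0.07];0.13 [0.066 0.07 ];0.14 [0.014 0.034];0.15 [0.014 0.034];0.16 [0.022 0.056];0.17 [0.03  0.057];0.18 [0.038 0.06 ];0.19 [0.059 0.089];0.2 [0.091 0.14 ];0.21 [0.14  0.144];0.22 [0.136 0.142];0.23 [0.012 0.014];
```

Request:
{"method": "step_arm", "body": {
  "motion": [0,0,0,-0.0316,0,0,0,-0.0316,-0.0425,-0.0838,0,0,-0.0425,-0.0838,0,0,-0.0425,-0.0838,0,0,-0.0425,-0.0838,0,0,-0.0425,-0.0838,0,0,-0.0425,-0.0838,0,0,-0.0425,-0.0838,0,0,-0.0425,-0.0838,0,0,-0.0425,-0.0838,0,0,-0.0425,-0.0838,0,0,-0.0425,-0.0838,0,0,-0.0425,-0.0838,0,0,-0.0425,-0.0838,0,0,-0.0425,-0.0838,0,0,-0.0425,-0.0838,0,0,-0.0425,-0.0838,0,0,-0.0425,-0.0838,0,0,-0.0425,-0.0838,0,0],
  "fingers": 0,
  "squeeze": 20
}}

```text
clock: 2.37
position: [0.4584, 0.0574, 0.2317]
tcp_rot: [[-0.994, 0.106, 0.001], [0.106, 0.994, 0.0], [-0.001, 0.0, -1.0]]
force: [0.7, 0.5, -0.8]
finger_gap: 1.0
```

Request:
{"method": "step_arm", "body": {
  "motion": [-0.0425,-0.0838,0,0,-0.0425,-0.0838,0,0,-0.0425,-0.0838,0,0,-0.0425,-0.0838,0,0,0,0,0,0,0,0,0,0]
}}

```text
clock: 2.87
position: [0.5116, -0.0836, 0.2313]
tcp_rot: [[-0.994, 0.111, 0.0], [0.111, 0.994, -0.001], [-0.0, -0.0, -1.0]]
force: [-0.2, 0.6, -0.2]
finger_gap: 0.999
```

```bash
cat >> h.py <<'E'
def me():
    s=sense();R=s["tcp_rot"];p=s["position"]
    print("t",round(s["clock"],2),"seat-frame tcp",st(p).round(4),"F(x,y,z clamp)",np.round([s["force"]@XH,s["force"]@YH,s["force"][2]],2),"gap",round(s["finger_gap"],3),"yaw err deg",round(np.degrees(np.arctan2(R[:,1]@-XH,R[:,1]@YH)),2),"tilt",R[:,2].round(4)[:2])
E
python3 -c "
from h import *
me()"
```

```text
t 2.87 seat-frame tcp [-0.0329  0.0456  0.2313] F(x,y,z clamp) [-0.29  0.58 -0.22] gap 0.999 yaw err deg -0.24 tilt [ 0.0004 -0.0005]
```

Request:
{"method": "step_arm", "body": {
  "motion": [-0.027,-0.055,0,0,-0.027,-0.055,0,0,-0.028,-0.054,0,0,0,0,0.07,0,0,0,0.07,0,0,0,0.07,0,0,0,0.05,0,0,0,0,0,0,0,0,0]
}}

```text
clock: 3.62
position: [0.5365, -0.1486, 0.1269]
tcp_rot: [[-0.995, 0.104, -0.002], [0.104, 0.995, 0.001], [0.002, 0.001, -1.0]]
force: [-0.4, -1.3, 0.1]
finger_gap: 0.999
```

```bash
python3 -c "
from h import *
me()
im,d=capture('side');cv2.imwrite('pics/s1.png',cv2.resize(im[100:300,160:380,::-1],None,fx=3,fy=3))"
```

```text
t 3.62 seat-frame tcp [-0.0013 -0.0163  0.1269] F(x,y,z clamp) [-0.22 -1.36  0.12] gap 0.999 yaw err deg 0.12 tilt [-0.0021  0.0009]
```

View pics/s1.png

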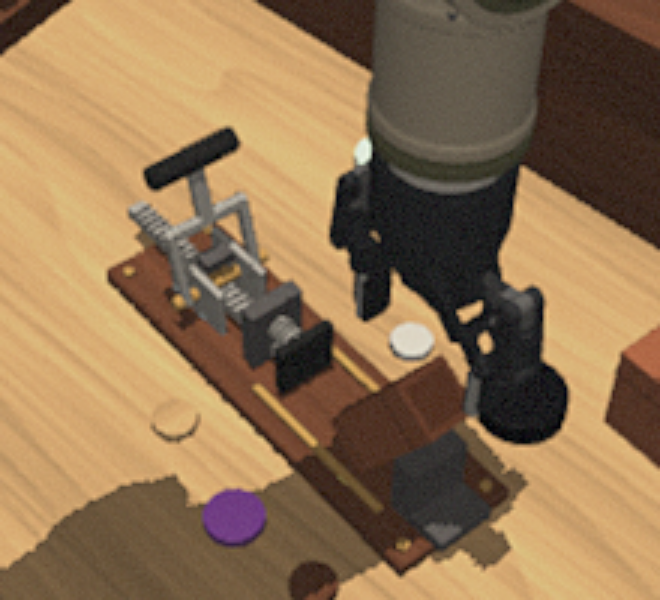

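Request:
{"method": "step_arm", "body": {
  "motion": [0,-0.008,0.04,0,0,0,0.04,0,0,0,0.032,0,0,0,0,0,0,0,0,0]
}}

```text
clock: 4.08
position: [0.5372, -0.1529, 0.0837]
tcp_rot: [[-0.994, 0.106, 0.001], [0.106, 0.994, -0.0], [-0.001, 0.0, -1.0]]
force: [1.1, -0.6, 0.3]
finger_gap: 1.0
```

```bash
python3 -c "
from h import *
me()
im,d=capture('side');cv2.imwrite('pics/s2.png',cv2.resize(im[150:300,220:380,::-1],None,fx=4,fy=4))"
```

```text
t 4.08 seat-frame tcp [-0.0001 -0.0206  0.0837] F(x,y,z clamp) [ 1.17 -0.44  0.26] gap 1.0 yaw err deg 0.05 tilt [ 0.001 -0.   ]
```

View pics/s2.png

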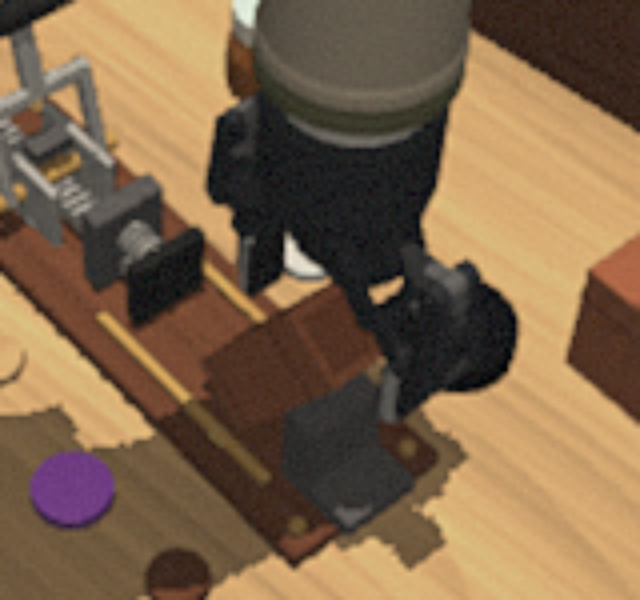

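Request:
{"method": "step_arm", "body": {
  "motion": [0,0,0,0,0,0,0,0,0,0.0125,0,0,0,0.0125,0,0,0,0.0125,0,0,0,0.0125,0,0,0,0.0125,0,0,0,0.0125,0,0,0,0.0125,0,0,0,0,0,0],
  "fingers": 60
}}

```text
clock: 4.97
position: [0.5405, -0.1169, 0.0824]
tcp_rot: [[-0.995, 0.104, -0.0], [0.104, 0.995, 0.001], [0.0, 0.001, -1.0]]
force: [0.1, 0.5, -0.3]
finger_gap: 0.763
```

```bash
python3 -c "
from h import *
me()
im,d=capture('side');cv2.imwrite('pics/s3.png',cv2.resize(im[150:300,220:380,::-1],None,fx=4,fy=4))"
```

```text
t 4.97 seat-frame tcp [-0.0006  0.0155  0.0824] F(x,y,z clamp) [ 0.03  0.54 -0.31] gap 0.763 yaw err deg 0.11 tilt [-0.0001  0.0006]
```

View pics/s3.png

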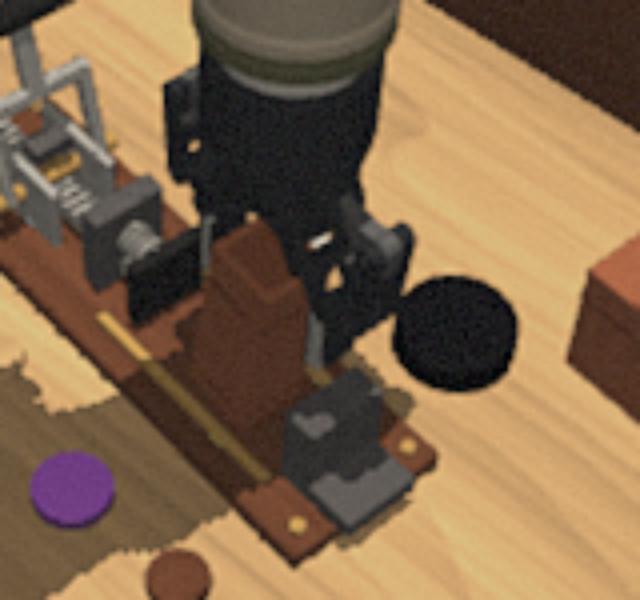

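Request:
{"method": "step_arm", "body": {
  "motion": [0,0.0125,0,0,0,0.0125,0,0,0,0.01,0,0,0,0.01,0,0,0,0.01,0,0,0,0.006,0,0,0,0,0,0,0,0,0,0]
}}

```text
clock: 5.68
position: [0.5429, -0.0941, 0.0825]
tcp_rot: [[-0.994, 0.106, 0.0], [0.106, 0.994, -0.0], [-0.0, -0.0, -1.0]]
force: [-0.3, 0.5, -0.8]
finger_gap: 0.766
```

```bash
python3 -c "
from h import *
me()
im,d=capture('side');cv2.imwrite('pics/s4.png',cv2.resize(im[150:300,220:380,::-1],None,fx=4,fy=4))"
```

```text
t 5.68 seat-frame tcp [-0.0006  0.0385  0.0825] F(x,y,z clamp) [-0.36  0.42 -0.79] gap 0.766 yaw err deg 0.04 tilt [ 0.0001 -0.0001]
```

View pics/s4.png

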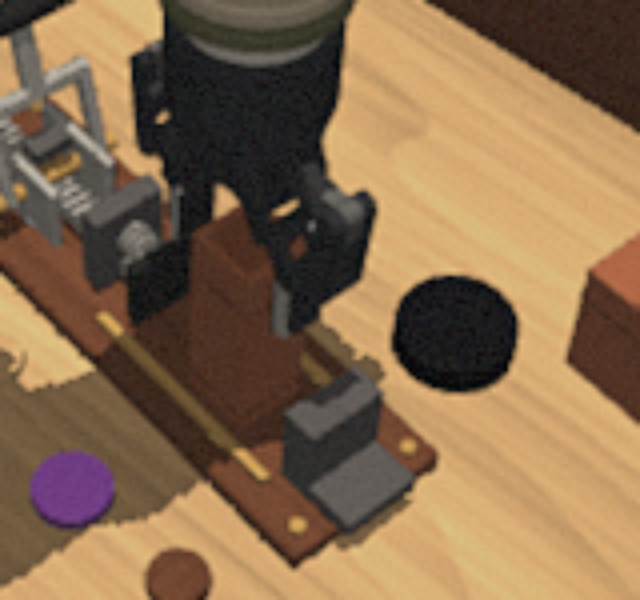

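Request:
{"method": "step_arm", "body": {
  "motion": [0,0,0,0,0,0,0,0,0,0,0,0,0,0,0,0,0,0,0,0,0,0,0,0,0,0,0,0,0,0,-0.005,0,0,0,0,0],
  "fingers": 200
}}

```text
clock: 6.48
position: [0.543, -0.0942, 0.0848]
tcp_rot: [[-0.994, 0.106, 0.0], [0.106, 0.994, -0.0], [-0.0, -0.0, -1.0]]
force: [0.6, 0.3, -2.9]
finger_gap: 0.464
```

```bash
cat >> h.py <<'E'
def box(xr=.03,y0=-.03,y1=.07):
    for n in("side","top"):
        im,d=capture(n);C=st(cloud(n,d));X,Y,Z=C[...,0],C[...,1],C[...,2]
        hsv=cv2.cvtColor(im,cv2.COLOR_RGB2HSV)
        base=(abs(X)<xr)&(Y>y0)&(Y<y1)&(hsv[...,1]>110)
        cv2.imwrite(f"pics/{n}_l.png",im[...,::-1])
        for lo,hi in((.025,.06),(.06,.09),(.09,.118),(.118,.13)):
            P=C[base&(Z>lo)&(Z<hi)]
            if len(P)>8: print(n,lo,hi,len(P),"x",np.percentile(P[:,0],[3,97]).round(4),"y",np.percentile(P[:,1],[3,97]).round(4),"z98",np.percentile(P[:,2],98).round(4))
E
python3 -c "
from h import *
me();box()
im=cv2.imread('pics/side_l.png');cv2.imwrite('pics/s5.png',cv2.resize(im[150:300,220:380],None,fx=4,fy=4))"
```

```text
t 6.48 seat-frame tcp [-0.0006  0.0384  0.0848] F(x,y,z clamp) [ 0.56  0.35 -2.91] gap 0.464 yaw err deg 0.02 tilt [ 0.0002 -0.    ]
side 0.025 0.06 311 x [-0.0193  0.0173] y [0.0167 0.0562] z98 0.0591
side 0.06 0.09 217 x [-0.0193  0.0146] y [0.017  0.0544] z98 0.0892
side 0.09 0.118 176 x [-0.0195 -0.0001] y [0.0048 0.0557] z98 0.1172
side 0.118 0.13 214 x [-0.019   0.0064] y [0.0184 0.0583] z98 0.1267
```

View pics/s5.png

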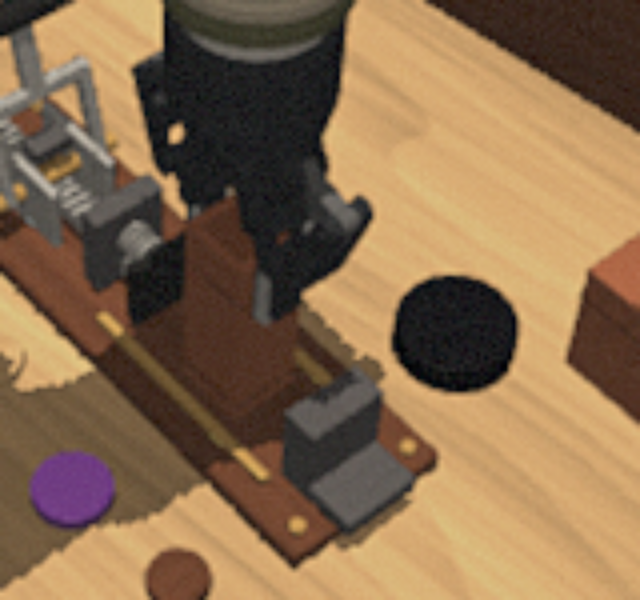

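Request:
{"method": "step_arm", "body": {
  "motion": [0,-0.013,0,0,0,-0.013,0,0,0,-0.013,0,0,0,-0.013,0,0,0,-0.013,0,0,0,-0.012,0,0,0,-0.009,0,0,0,-0.005,0,0,0,0,0,0,0,0,0.004,0,0,0,0.002,0,0,0,0,0]
}}

```text
clock: 7.58
position: [0.5391, -0.1304, 0.0822]
tcp_rot: [[-0.994, 0.106, 0.0], [0.106, 0.994, -0.0], [-0.0, -0.0, -1.0]]
force: [-1.0, -0.0, 1.8]
finger_gap: 0.466
```

```bash
python3 -c "
from h import *
me();box()
im=cv2.imread('pics/side_l.png');cv2.imwrite('pics/s6.png',cv2.resize(im[150:300,220:380],None,fx=4,fy=4))"
```

```text
t 7.58 seat-frame tcp [-0.0006  0.002   0.0822] F(x,y,z clamp) [-0.98 -0.15  1.8 ] gap 0.466 yaw err deg 0.03 tilt [ 0.0002 -0.0002]
side 0.025 0.06 147 x [-0.0194 -0.0171] y [-0.0127  0.0204] z98 0.0594
side 0.06 0.09 195 x [-0.0194  0.0061] y [-0.019   0.0197] z98 0.0895
side 0.09 0.118 178 x [-0.0194 -0.0123] y [-0.0186  0.0216] z98 0.1175
side 0.118 0.13 225 x [-0.0186  0.0068] y [-0.0175  0.0227] z98 0.1254
```

View pics/s6.png

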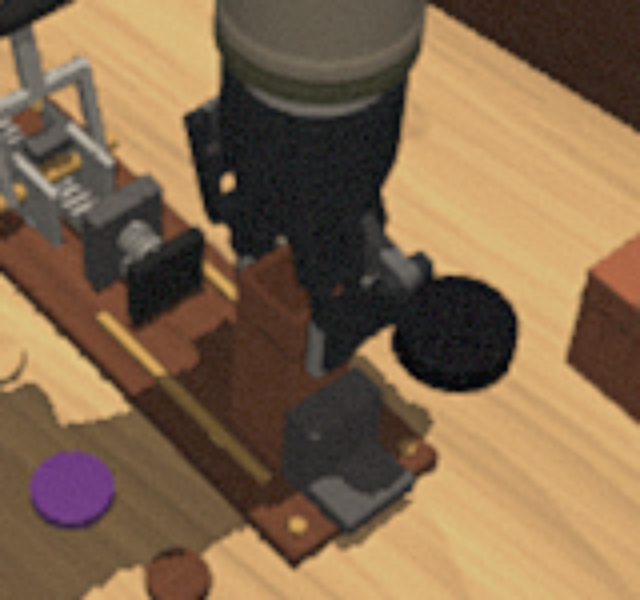

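Upright at the seat, touching the floor (about +2 N up), y ≈ 2 mm. Release and rise.

Request:
{"method": "step_arm", "body": {
  "motion": [0,0,0,0,0,0,0,0,0,0,0,0,0,0,0,0,0,0,0,0,0,0,0,0,0,0,-0.03,0,0,0,-0.06,0,0,0,-0.09,0,0,0,-0.09,0,0,0,0,0],
  "fingers": 0
}}

```text
clock: 8.6
position: [0.5417, -0.1311, 0.196]
tcp_rot: [[-0.994, 0.107, 0.009], [0.107, 0.994, -0.001], [-0.009, -0.0, -1.0]]
force: [0.8, 0.0, -0.5]
finger_gap: 1.001
```

```bash
python3 -c "
from h import *
me();box()
im=cv2.imread('pics/side_l.png');cv2.imwrite('pics/s7.png',cv2.resize(im[130:300,190:380],None,fx=3.5,fy=3.5))"
```

```text
t 8.6 seat-frame tcp [0.0021 0.0015 0.196 ] F(x,y,z clamp) [ 0.78  0.11 -0.51] gap 1.001 yaw err deg -0.01 tilt [ 0.0085 -0.0013]
side 0.025 0.06 138 x [-0.0192 -0.017 ] y [-0.0125  0.0202] z98 0.0593
side 0.06 0.09 264 x [-0.0191  0.017 ] y [-0.0193  0.0191] z98 0.0893
side 0.09 0.118 293 x [-0.0194  0.0173] y [-0.0195  0.0191] z98 0.1176
side 0.118 0.13 388 x [-0.0182  0.0175] y [-0.0188  0.0198] z98 0.1245
```

View pics/s7.png

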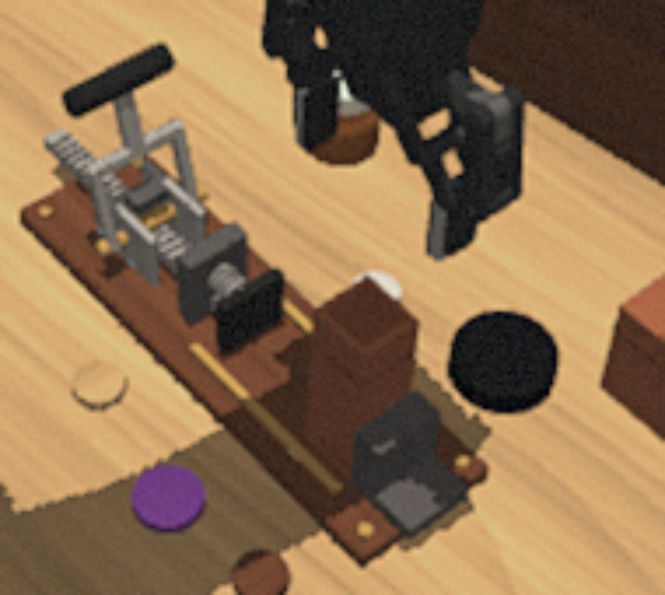

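Request:
{"method": "step_arm", "body": {
  "motion": [0.005,0.0888,0,0,0,0.0888,0,0,0,0.0888,0,0,0,0.0888,0,0,0,0.0888,0,0,0,0.0888,0,0,0,0,0,0,0,0,0,0,0,0,0.06,0,0,0,0.06,0,0,0,0.04,0,0,0,0,0,0,0,0,0]
}}

```text
clock: 9.78
position: [0.5588, 0.0802, 0.125]
tcp_rot: [[-0.994, 0.108, -0.003], [0.108, 0.994, -0.001], [0.003, -0.002, -1.0]]
force: [0.3, 0.2, 0.9]
finger_gap: 1.002
```

```bash
cat >> h.py <<'E'
def q(C,m,name,n):
    P=C[m]
    if len(P)>4: print(n,name,len(P),*[np.percentile(P[:,i],[3,50,97]).round(4).tolist() for i in range(3)])
def clampstate(tag):
    me()
    for n in("side","top"):
        im,d=capture(n);cv2.imwrite(f"pics/{n}_{tag}.png",im[...,::-1])
        C=st(cloud(n,d));X,Y,Z=C[...,0],C[...,1],C[...,2]
        q(C,(abs(X)<.03)&(Y>.021)&(Y<.16)&(Z>.0625)&(Z<.075),"jawtop",n)
        q(C,(abs(X)<.03)&(Y>.0225)&(Y<.13)&(Z>.03)&(Z<.058),"padregion",n)
        for t in("pad_face","jaw_top","trigger_grip"):
            for o in tip_of(n,t)[:1]:
                r,c=o["centre"];print("   ",t,round(o["score"],2),np.round([r,c],1))
E
python3 -c "
from h import *
clampstate('8')
im=cv2.imread('pics/side_8.png');cv2.imwrite('pics/s8.png',cv2.resize(im[100:270,170:360],None,fx=3.5,fy=3.5))"
```

```text
t 9.78 seat-frame tcp [-0.0034  0.2135  0.125 ] F(x,y,z clamp) [0.23 0.22 0.93] gap 1.002 yaw err deg -0.07 tilt [-0.003  -0.0012]
side jawtop 124 [-0.02, 0.0002, 0.0204] [0.1234, 0.129, 0.1364] [0.0631, 0.0655, 0.0677]
side padregion 405 [-0.021, -0.0031, 0.0212] [0.091, 0.0985, 0.1259] [0.0309, 0.0484, 0.0575]
    pad_face 0.83 [219.9 262. ]
    jaw_top 0.69 [199.  249.6]
    trigger_grip 0.73 [153.1 226.7]
top jawtop 154 [-0.019, 0.0015, 0.0216] [0.064, 0.1304, 0.1375] [0.0632, 0.0666, 0.0699]
top padregion 140 [-0.0203, 0.0005, 0.019] [0.0921, 0.1074, 0.1242] [0.037, 0.0515, 0.0578]
    pad_face 0.54 [202.5 261.4]
    jaw_top 0.6 [201.  241.7]
    trigger_grip 0.72 [189.2 197.1]
```

View pics/s8.png

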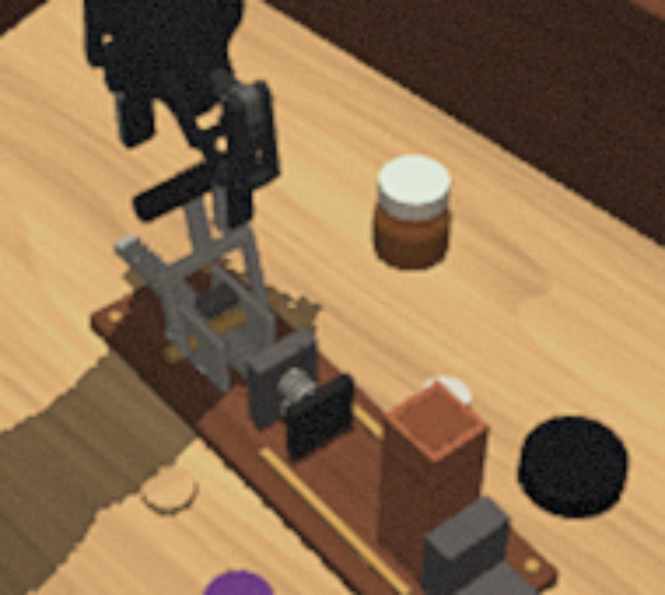

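Request:
{"method": "step_arm", "body": {
  "motion": [-0.008,0.003,0.014,0,0,0,0,0,0,0,0,0,0,0,0,0,0,0,0,0,0,0,0,0,0,0,0,0,0,0,0,0,0,0,0,0,0,0,0,0,0,0,0,0],
  "fingers": 255
}}

```text
clock: 11.1
position: [0.5629, 0.0828, 0.1206]
tcp_rot: [[-0.994, 0.106, 0.0], [0.106, 0.994, 0.0], [-0.0, 0.0, -1.0]]
force: [-0.8, 1.3, 1.1]
finger_gap: 0.196
```

```bash
python3 -c "
from h import *
clampstate('9')
im=cv2.imread('pics/side_9.png');cv2.imwrite('pics/s9.png',cv2.resize(im[100:270,170:360],None,fx=3.5,fy=3.5))"
```

```text
t 11.1 seat-frame tcp [0.0004 0.2165 0.1206] F(x,y,z clamp) [-0.96  1.24  1.07] gap 0.196 yaw err deg 0.03 tilt [0.0001 0.0001]
side jawtop 119 [-0.0192, 0.0008, 0.0206] [0.1234, 0.1292, 0.137] [0.0631, 0.0655, 0.0683]
side padregion 402 [-0.0208, -0.0031, 0.0214] [0.091, 0.0993, 0.126] [0.0311, 0.048, 0.0576]
    pad_face 0.86 [223.2 260.4]
    jaw_top 0.65 [198.8 253.6]
    trigger_grip 0.65 [150.6 223.9]
top jawtop 152 [-0.0184, 0.0014, 0.0216] [0.112, 0.1307, 0.1375] [0.0635, 0.0666, 0.0697]
top padregion 139 [-0.0202, 0.0006, 0.0194] [0.0921, 0.1076, 0.1242] [0.034, 0.0513, 0.0578]
    pad_face 0.47 [203.6 263.5]
    trigger_grip 0.72 [186.5 198.8]
```

View pics/s9.png

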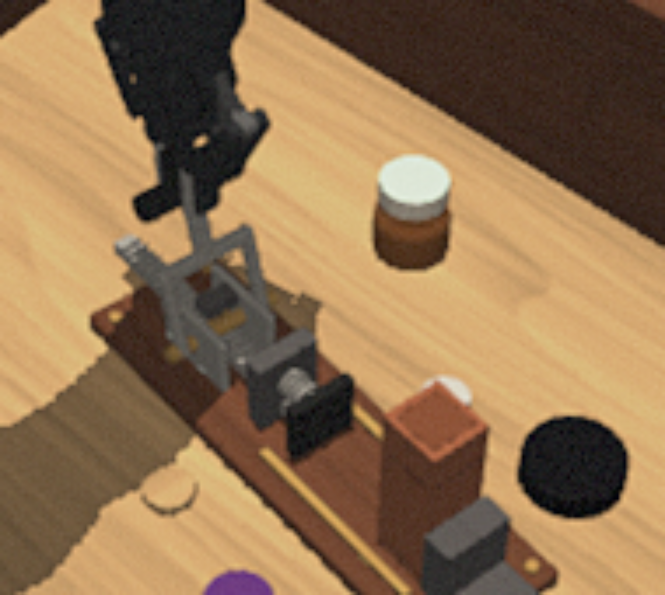

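Request:
{"method": "step_arm", "body": {
  "motion": [0,-0.015,-0.0033,0,0,-0.015,-0.0024,0,0,-0.015,-0.0015,0,0,-0.015,-0.0006,0,0,-0.015,0.0004,0,0,-0.015,0.0013,0,0,-0.015,0.0022,0,0,-0.015,0.0031,0,0,0,0,0,0,0,0,0]
}}

```text
clock: 12.33
position: [0.5584, 0.0351, 0.1213]
tcp_rot: [[-0.994, 0.106, 0.001], [0.106, 0.994, 0.001], [-0.001, 0.001, -1.0]]
force: [0.3, 3.6, 4.4]
finger_gap: 0.201
```

```bash
python3 -c "
from h import *
clampstate('10')
im=cv2.imread('pics/side_10.png');cv2.imwrite('pics/s10.png',cv2.resize(im[100:270,170:360],None,fx=3.5,fy=3.5))"
```

```text
t 12.33 seat-frame tcp [0.001  0.1687 0.1213] F(x,y,z clamp) [-0.12  3.6   4.42] gap 0.201 yaw err deg 0.02 tilt [0.0013 0.0008]
side jawtop 127 [-0.0198, 0.0004, 0.0216] [0.0999, 0.1056, 0.1132] [0.0628, 0.0651, 0.0678]
side padregion 424 [-0.0207, -0.004, 0.0215] [0.0672, 0.0773, 0.1095] [0.031, 0.0481, 0.0576]
    pad_face 0.81 [229.6 267.4]
    jaw_top 0.6 [206.5 257.1]
    trigger_grip 0.59 [165.7 240.5]
top jawtop 144 [-0.0189, 0.0008, 0.0219] [0.037, 0.1065, 0.1135] [0.0637, 0.0668, 0.0701]
top padregion 152 [-0.0203, -0.0001, 0.0159] [0.0694, 0.0908, 0.127] [0.0307, 0.0491, 0.0578]
    pad_face 0.63 [203.7 274.3]
    jaw_top 0.88 [199.3 253.8]
    trigger_grip 0.75 [196.8 216.3]
```

View pics/s10.png

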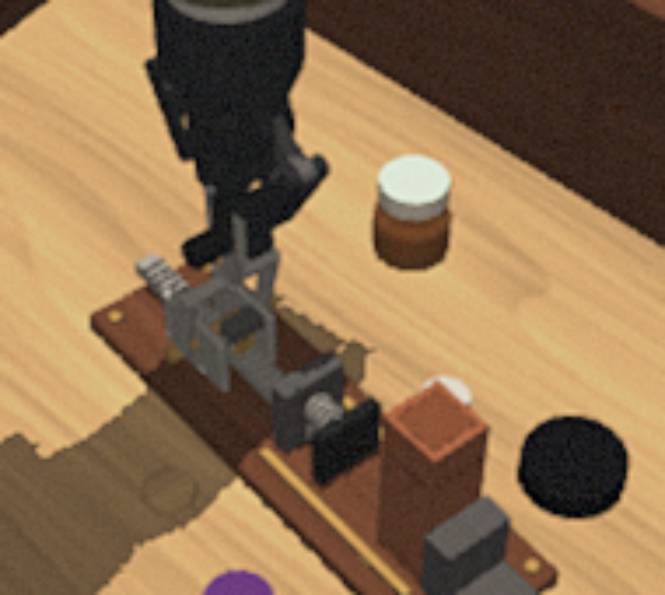

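Request:
{"method": "step_arm", "body": {
  "motion": [0,0.015,-0.0031,0,0,0.015,-0.0022,0,0,0.015,-0.0013,0,0,0.015,-0.0004,0,0,0.015,0.0006,0,0,0.015,0.0015,0,0,0.015,0.0024,0,0,0.015,0.0033,0,0,0,0,0,0,0,0,0]
}}

```text
clock: 13.57
position: [0.5629, 0.0828, 0.1205]
tcp_rot: [[-0.994, 0.106, -0.0], [0.106, 0.994, -0.0], [0.0, -0.0, -1.0]]
force: [1.4, -1.4, 1.8]
finger_gap: 0.201
```

```bash
python3 -c "
from h import *
clampstate('11')"
```

```text
t 13.57 seat-frame tcp [0.0004 0.2166 0.1205] F(x,y,z clamp) [ 1.54 -1.29  1.81] gap 0.201 yaw err deg 0.03 tilt [-0.0001 -0.0003]
side jawtop 126 [-0.0197, -0.0008, 0.021] [0.0993, 0.1054, 0.1132] [0.0627, 0.0654, 0.0681]
side padregion 409 [-0.0207, -0.0033, 0.0214] [0.0673, 0.0827, 0.1093] [0.0314, 0.0479, 0.0577]
    pad_face 0.81 [227.3 267.8]
    jaw_top 0.83 [205.5 258.4]
    trigger_grip 0.69 [152.5 224. ]
top jawtop 154 [-0.0189, 0.0014, 0.0218] [0.0678, 0.1068, 0.1136] [0.0636, 0.0667, 0.0699]
top padregion 149 [-0.0204, 0.0007, 0.0164] [0.0687, 0.0912, 0.1283] [0.031, 0.0491, 0.0578]
    pad_face 0.65 [202.7 276.1]
    jaw_top 0.71 [198.3 255.9]
    trigger_grip 0.66 [188.5 196.3]
```

Request:
{"method": "step_arm", "body": {
  "motion": [0,-0.015,-0.0033,0,0,-0.015,-0.0024,0,0,-0.015,-0.0015,0,0,-0.015,-0.0006,0,0,-0.015,0.0004,0,0,-0.015,0.0013,0,0,-0.015,0.0022,0,0,-0.015,0.0031,0,0,0,0,0,0,0,0,0]
}}

```text
clock: 14.8
position: [0.558, 0.0353, 0.1211]
tcp_rot: [[-0.994, 0.106, 0.001], [0.106, 0.994, 0.001], [-0.0, 0.001, -1.0]]
force: [0.4, 3.5, 5.1]
finger_gap: 0.199
```

```bash
python3 -c "
from h import *
clampstate('12')"
```

```text
t 14.8 seat-frame tcp [0.0006 0.1687 0.1211] F(x,y,z clamp) [-0.02  3.56  5.06] gap 0.199 yaw err deg 0.02 tilt [0.0005 0.0009]
side jawtop 129 [-0.0204, -0.0001, 0.0209] [0.0791, 0.0851, 0.0922] [0.063, 0.0655, 0.0676]
side padregion 377 [-0.0213, -0.006, 0.0182] [0.0466, 0.0731, 0.1244] [0.0308, 0.0472, 0.0576]
    pad_face 0.55 [235.  273.4]
    jaw_top 0.56 [211.1 262. ]
    trigger_grip 0.94 [159.7 242.7]
top jawtop 156 [-0.0193, 0.001, 0.0218] [0.0509, 0.0859, 0.0928] [0.0634, 0.0669, 0.0696]
top padregion 215 [-0.0203, 0.0006, 0.0147] [0.0483, 0.0783, 0.1278] [0.0302, 0.0432, 0.0577]
    pad_face 0.56 [206.4 283.9]
```

Request:
{"method": "step_arm", "body": {
  "motion": [0,0.015,-0.0031,0,0,0.015,-0.0022,0,0,0.015,-0.0013,0,0,0.015,-0.0004,0,0,0.015,0.0006,0,0,0.015,0.0015,0,0,0.015,0.0024,0,0,0.015,0.0033,0,0,0,0,0,0,0,0,0]
}}

```text
clock: 16.03
position: [0.5628, 0.0828, 0.1204]
tcp_rot: [[-0.994, 0.106, -0.0], [0.106, 0.994, -0.0], [0.0, -0.0, -1.0]]
force: [0.2, -1.2, 3.1]
finger_gap: 0.194
```

Request:
{"method": "step_arm", "body": {
  "motion": [0,-0.015,-0.0033,0,0,-0.015,-0.0024,0,0,-0.015,-0.0015,0,0,-0.015,-0.0006,0,0,-0.015,0.0004,0,0,-0.015,0.0013,0,0,-0.015,0.0022,0,0,-0.015,0.0031,0,0,0,0,0,0,0,0,0]
}}

```text
clock: 16.87
position: [0.5581, 0.0353, 0.1211]
tcp_rot: [[-0.994, 0.106, 0.001], [0.106, 0.994, 0.001], [-0.001, 0.001, -1.0]]
force: [0.0, 4.3, 4.1]
finger_gap: 0.198
```

```bash
python3 -c "
from h import *
clampstate('13');box(y1=.0225)
im=cv2.imread('pics/side_13.png');cv2.imwrite('pics/s13.png',cv2.resize(im[100:270,170:360],None,fx=3.5,fy=3.5))"
```

```text
t 16.87 seat-frame tcp [0.0007 0.1688 0.1211] F(x,y,z clamp) [-0.46  4.28  4.15] gap 0.198 yaw err deg 0.02 tilt [0.0007 0.001 ]
side jawtop 133 [-0.0203, -0.001, 0.0202] [0.0577, 0.064, 0.0714] [0.0629, 0.0654, 0.0681]
side padregion 309 [-0.0215, -0.0064, 0.0128] [0.0263, 0.0586, 0.1232] [0.0305, 0.0448, 0.057]
    pad_face 0.39 [242.2 281.5]
    jaw_top 0.98 [217.4 268.5]
    trigger_grip 0.71 [169.  240.5]
top jawtop 153 [-0.0189, 0.001, 0.0219] [0.0294, 0.065, 0.0718] [0.0632, 0.0664, 0.0693]
top padregion 248 [-0.0204, 0.0008, 0.0139] [0.0286, 0.0742, 0.1274] [0.0303, 0.037, 0.0576]
    pad_face 0.64 [204.9 296. ]
    jaw_top 0.89 [202.4 275.9]
    trigger_grip 0.4 [206.7 305.7]
side 0.025 0.06 143 x [-0.0193 -0.0169] y [-0.0131  0.0204] z98 0.0595
side 0.06 0.09 256 x [-0.0192  0.0174] y [-0.0194  0.0193] z98 0.0891
side 0.09 0.118 298 x [-0.0192  0.0172] y [-0.0195  0.0186] z98 0.1174
side 0.118 0.13 395 x [-0.0185  0.0178] y [-0.0186  0.0203] z98 0.1244
top 0.025 0.06 55 x [-0.0207  0.0145] y [-0.0198  0.0212] z98 0.0586
top 0.06 0.09 48 x [-0.0183  0.0171] y [-0.0251  0.0213] z98 0.0891
top 0.09 0.118 48 x [-0.0184  0.0161] y [-0.0157  0.0212] z98 0.1178
top 0.118 0.13 424 x [-0.0174  0.0186] y [-0.0175  0.02  ] z98 0.1261
```

View pics/s13.png

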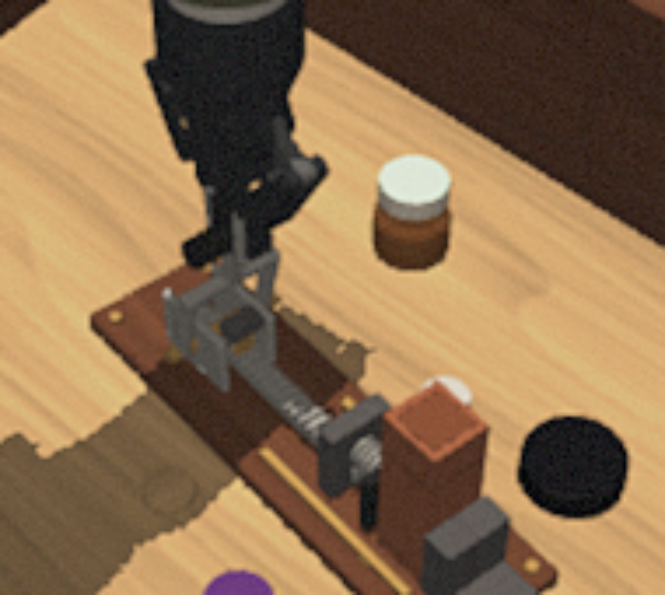

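Request:
{"method": "step_arm", "body": {
  "motion": [0,0.015,-0.0031,0,0,0.015,-0.0022,0,0,0.015,-0.0013,0,0,0.015,-0.0004,0,0,0.015,0.0006,0,0,0.015,0.0015,0,0,0.015,0.0024,0,0,0.015,0.0033,0,0,0,0,0,0,0,0,0]
}}

```text
clock: 18.2
position: [0.5628, 0.0828, 0.1204]
tcp_rot: [[-0.994, 0.106, -0.0], [0.106, 0.994, -0.0], [0.0, -0.0, -1.0]]
force: [0.4, -0.4, 1.9]
finger_gap: 0.199
```

Request:
{"method": "step_arm", "body": {
  "motion": [0,-0.015,-0.0033,0,0,-0.015,-0.0024,0,0,-0.015,-0.0015,0,0,-0.015,-0.0006,0,0,-0.015,0.0004,0,0,0,0,0,0,0,0,0]
}}

```text
clock: 18.78
position: [0.5601, 0.0542, 0.1241]
tcp_rot: [[-0.994, 0.105, 0.001], [0.105, 0.994, 0.002], [-0.001, 0.002, -1.0]]
force: [-0.8, 5.9, 6.1]
finger_gap: 0.199
```

```bash
python3 -c "
from h import *
clampstate('14');box(y1=.0225)
im=cv2.imread('pics/side_14.png');cv2.imwrite('pics/s14.png',cv2.resize(im[100:270,170:360],None,fx=3.5,fy=3.5))"
```

```text
t 18.78 seat-frame tcp [0.0006 0.1878 0.1241] F(x,y,z clamp) [-1.38  5.75  6.12] gap 0.199 yaw err deg 0.07 tilt [0.0012 0.0023]
side jawtop 105 [-0.0198, -0.0037, 0.0182] [0.0476, 0.055, 0.0604] [0.0633, 0.0658, 0.0677]
side padregion 254 [-0.0214, -0.0055, 0.0076] [0.025, 0.0514, 0.1253] [0.0302, 0.0357, 0.0566]
    pad_face 0.44 [242.  283.6]
    jaw_top 0.61 [218.5 275.4]
    trigger_grip 0.94 [160.7 232. ]
top jawtop 153 [-0.0193, 0.0009, 0.0216] [0.0477, 0.0545, 0.0611] [0.0636, 0.0666, 0.0697]
top padregion 255 [-0.0206, 0.0008, 0.0135] [0.0246, 0.0758, 0.1269] [0.0303, 0.0343, 0.0571]
    pad_face 0.63 [207.9 295.3]
    jaw_top 0.91 [200.2 281.8]
    trigger_grip 0.52 [189.8 210.2]
side 0.025 0.06 148 x [-0.0197 -0.0167] y [-0.0135  0.022 ] z98 0.0589
side 0.06 0.09 262 x [-0.0193  0.0172] y [-0.0193  0.0198] z98 0.0893
side 0.09 0.118 286 x [-0.0192  0.0177] y [-0.0197  0.0184] z98 0.1175
side 0.118 0.13 397 x [-0.0185  0.0178] y [-0.0188  0.0197] z98 0.1246
top 0.025 0.06 41 x [-0.0201  0.006 ] y [-0.0189  0.0222] z98 0.0596
top 0.06 0.09 53 x [-0.0184  0.0167] y [-0.0248  0.0215] z98 0.0881
top 0.09 0.118 46 x [-0.0183  0.0169] y [-0.015   0.0212] z98 0.1177
top 0.118 0.13 422 x [-0.0176  0.0187] y [-0.0176  0.0202] z98 0.1265
```

View pics/s14.png

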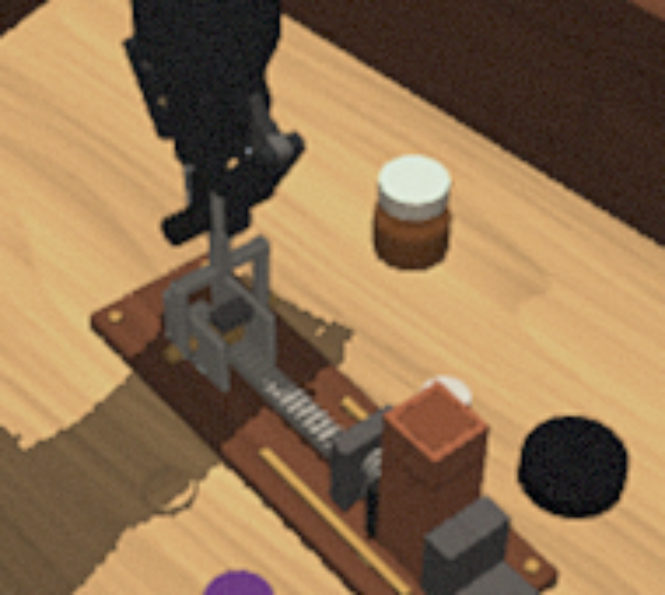

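Request:
{"method": "step_arm", "body": {
  "motion": [0,-0.008,0,0,0,-0.008,0,0,0,-0.008,0,0,0,0,0,0,0,0,0,0,0,0,0,0,0,0,0,0]
}}

```text
clock: 19.87
position: [0.5592, 0.0458, 0.1242]
tcp_rot: [[-0.995, 0.104, 0.002], [0.104, 0.995, 0.003], [-0.001, 0.003, -1.0]]
force: [-0.4, 8.0, 7.6]
finger_gap: 0.2
```

```bash
python3 -c "
from h import *
clampstate('15');box(y1=.0225)
a=cv2.imread('pics/side_15.png')[180:280,220:340];b=cv2.imread('pics/top_15.png')[170:240,180:350]
cv2.imwrite('pics/s15.png',cv2.resize(a,None,fx=5,fy=5));cv2.imwrite('pics/t15.png',cv2.resize(b,None,fx=4,fy=4))"
```

```text
t 19.87 seat-frame tcp [0.0006 0.1793 0.1242] F(x,y,z clamp) [-1.27  7.9   7.6 ] gap 0.2 yaw err deg 0.13 tilt [0.0015 0.0031]
side jawtop 99 [-0.0205, -0.0073, 0.0097] [0.043, 0.0498, 0.0569] [0.0631, 0.0654, 0.0682]
side padregion 241 [-0.0212, -0.0062, 0.0076] [0.0253, 0.0509, 0.1283] [0.0302, 0.0359, 0.0568]
    pad_face 0.36 [242.6 282. ]
    jaw_top 0.7 [223.9 274.8]
    trigger_grip 0.83 [159.8 237.7]
top jawtop 146 [-0.0191, 0.001, 0.0211] [0.0437, 0.0505, 0.0572] [0.0639, 0.0667, 0.0698]
top padregion 271 [-0.0205, 0.0014, 0.0112] [0.025, 0.0738, 0.1273] [0.0303, 0.0342, 0.0574]
    pad_face 0.55 [205.5 296.8]
    jaw_top 0.95 [200.7 283.2]
side 0.025 0.06 149 x [-0.0198 -0.0172] y [-0.0138  0.021 ] z98 0.0592
side 0.06 0.09 261 x [-0.0194  0.0169] y [-0.0196  0.0199] z98 0.0894
side 0.09 0.118 287 x [-0.0192  0.0173] y [-0.0195  0.0189] z98 0.1176
side 0.118 0.13 400 x [-0.0187  0.018 ] y [-0.0185  0.0202] z98 0.124
top 0.025 0.06 44 x [-0.0209  0.0061] y [-0.0189  0.022 ] z98 0.0599
top 0.06 0.09 56 x [-0.0183  0.0166] y [-0.025   0.0216] z98 0.0894
top 0.09 0.118 43 x [-0.0184  0.0159] y [-0.0153  0.0213] z98 0.1179
top 0.118 0.13 424 x [-0.0177  0.0185] y [-0.0175  0.0199] z98 0.126
```

View pics/s15.png

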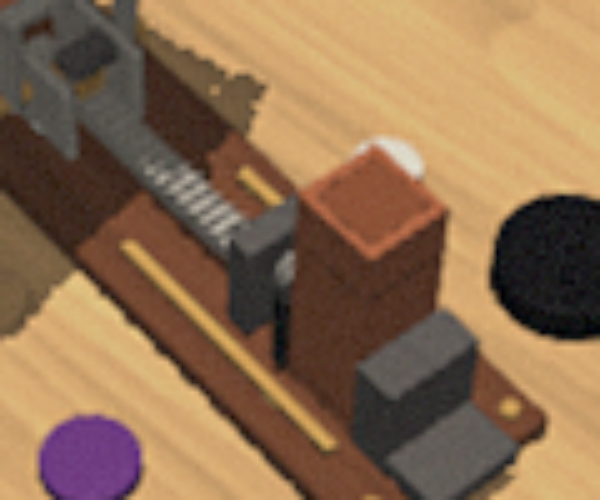

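View pics/t15.png

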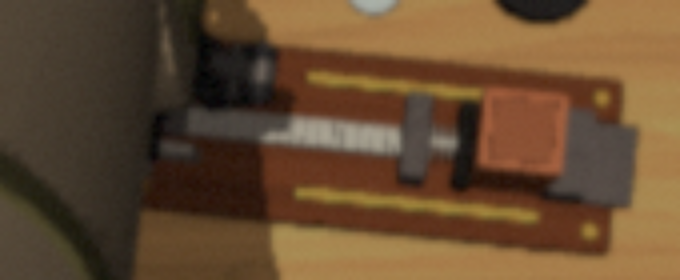

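```bash
python3 -c "
from h import *
print(finish_job());me()"
```

```text
the job is handed in; nothing more can be done
None
the job is handed in; nothing more can be done
```

The job is handed in at about 20 s of the 67 s allowed, with the fingers still holding the trigger pulled. No verdict is reported.

- **Box:** I tipped the cedar box upright by its y faces, set it down at the seat and let go. The last depth check showed it upright, its footprint within about 1 mm of the seat and its top at about 0.124 m (nominal 0.122 m), with the gripper well clear.
- **Clamp:** Three trigger strokes brought the pad to about 5.5 mm from the box. A fourth, partial stroke pressed it against the box.
- **Spring:** Jaw travel gives about 9 mm pushed in and the trigger force about 7.7 mm. That is about 1 mm apart, and both are well inside the 4 to 16 mm range. The wrist read about 8 N along the pull.
- **Not checked as well:** The fingers also pressed about 7.6 N vertically on the grip because I did not follow its arc exactly. I checked the bystanders only by eye: none seemed to have moved, but not every one was in the last pictures.

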